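# Put the kitchen-roll holder back together

### The arm

A 6-joint arm with a two-finger parallel gripper is mounted at the origin on the work surface. World frame = base frame: x ahead of the robot, y to its left, z up, the work surface at z = 0. Lengths are in mm, angles in degrees, forces in N, time in s.
With the tool pointing down it reaches from about 350 to 975 mm from the base axis. Payload 4.9 kg.
Tool frame: the origin (TCP) lies on the mounting face of the last link; the fingertips stand 173 mm ahead of it and the grasp point (between the pads) lies 155 mm ahead of it (robot.hold_point_z is the distance from the TCP to the grasp point, in mm); z points along the fingers, y is the line along which they close (so a half turn about z gives the same grasp; the last joint's range is limited). The gripper opens to 85 mm and grips with 20 to 120 N. Pads are 22 mm wide; open, the fingers measure 114 mm over their backs; the gripper's body (76 mm by 85 mm) begins 54 mm behind the grasp point. The pads swing forward as they close: fully open they stand 13 mm farther back than shut.
Start: joints at [-79.756, 3.019, 92.412, -0, 84.569, -6.818], TCP at [183.381, -597.473, 404.704] pointing down, gripper open.
Joint ranges: [-172.51, 172.51], [-57.92, 126.97], [3.15, 148.05], [-58.71, 238.71], [5.1, 150.11], [-179.66, 179.66]. Speed limits (degrees/s): [147.25, 147.25, 180, 180, 180, 180].

### API

Orientations are given as a 3x3 rotation matrix whose columns are the frame's x, y, z axes.
In Python, from station import robot gives the robot as it stands.
- The arm moves only by the shell command python3 -m crank 'ROWS' [FORCE]. ROWS is a JSON object whose one key "increments" holds a list that holds one entry, the list of rows, each a list of 7 numbers: the opening, from -1 (shut) to 1 (fully open), then the shift along the tool's x, y, z in cm, then the turn, a rotation vector about the tool's x, y, z in degrees. A call has 1 to 5 rows; each row is the pose to reach, as a shift and turn from the pose commanded when the call began, along the tool's axes at that moment; what a row does not reach only later rows make up. A row lasts 1/8 s, in which the tool goes at most 62.5 mm and 10.7 degrees, less where a joint would pass 70% of its speed; a pose out of reach is approached as far as the arm can. A call with a gripper value outside its range is refused whole. The fingers move at their own pace and stop on an object; FORCE is the grip in N (left out, the last holds). Time passes only in rows, so rows that repeat a pose let the fingers close. It gives the time, the measured TCP pose, the force, the opening and the grip force at its end, in the units of the state.
- robot.get_obs(): the state, without advancing time (a new reading comes with each control period).
- robot.capture(name): name is "side" or "top"; returns a dict with "image" (400x640x3 uint8, red, green, blue), "fov_y" (degrees; the focal length in pixels is half the picture's height over the tangent of half this angle, whatever the lens; pixels are square), "cx", "cy" (the principal point, pixels), "extrinsics" (4x4, takes a point from camera to world coordinates). Camera axes: x right, y up, looking along -z (the intrinsics and any distortion apply to the point x, -y, -z); pixel columns grow to the right and rows downward; lengths in mm; the calibration is good to about 2 mm. A picture is of the moment at which its call begins. There is no depth.
- robot.job_done(): hands the job in; it is judged then, once.
The state is a dict: "clock": time; "joints": joint angles; "qvel": joint speeds; "joint_efforts": joint torques, N m; "tool_pos": TCP position; "ee_rot": TCP orientation; "contact_force": force on the tool from outside, world axes, zero at the start; "moment": the same for the moment, N m; "finger_gap": finger opening in mm; "gripper_force": force on a finger pad.
Only numpy, scipy, OpenCV 4.12 (cv2) and the standard library are available. Lean on these libraries where they do the work, as an engineer would, in place of code of your own. Each camera call takes 0.05 s, during which the arm holds its last target. There are 200 camera calls.

### The job

The kitchen-roll holder has been washed and needs putting back together. First spring the spindle between the holder's two brass cups, either way round, so that both of its tips are fully home in the cups; then take the steel guide rod out of the blue drying block and drop it into the holder's white socket until it bottoms out (its red ring just above the mouth). Let go of both and leave the mugs, the jar, the bowl, the tin, the pepper mill and the wooden muddler standing where they are.

Things in the scene. Friction and masses are not known exactly. Their poses are not given: they have to be found in the camera images.
- holder: Green kitchen-roll holder, fixed, stands left or right, yaw within 0.35 rad. Origin: centre of base underside, z up. Base 150 (x) x 200 (y) x 12 mm. Two uprights 44 (x) x 12 (y) mm at x +30, y +-92 mm, top at 115 mm, each with a brass cup on its inner face, opening towards the other. White socket block 40 x 40 mm, top at 46 mm, at x -50, y 0, in front of the spindle's place.
- cup_left (a point): Centre of the floor of the cup at the holder's +y (x 30, y +82, z 85 mm in its frame). The cup is 12 mm deep, a cone about 20 mm wide at the floor, 30 mm at the mouth, 39 mm outside, opening along the holder's -y. Cups: 140 mm apart mouth to mouth, 164 mm floor to floor, so the spindle home is 4 mm compressed.
- cup_right (a point): The same for the cup at -y of the holder, opening along the holder's +y.
- socket_floor (a point): Centre of the floor of the round blind hole in the white socket block, 12.5 mm above the table. The hole is upright, 17 mm wide and 33.5 mm deep, with a 2 mm chamfer.
- socket_mouth (a point): Centre of the mouth of that hole, 46 mm above the table.
- spindle: Sprung spindle, about 170 g, lying flat on the tray, any yaw. Dark wood bar 110 x 24 x 24 mm; origin: centre of the bar's underside, x along it, z up; axis of bar and tips 12 mm up. At -x a fixed brass tip, 16 mm diameter, round end, sticks out 16 mm; at +x a red plunger, same diameter, sticks out 42 mm and slides into the bar when pushed. Length 168 mm free, 140 mm fully compressed.
- plunger_tip (a point): Apex of the red plunger's round end (x = +97 mm, z = 12 mm in the spindle's frame when free).
- fixed_tip (a point): Apex of the fixed brass tip's round end (x = -71 mm, z = 12 mm in the spindle's frame).
- plunger (a joint): How far the plunger is pushed in, m: 0 free, 0.028 at the stop. The spring pushes back with 2.5 N at 0 and 0.25 N more per mm (7.5 N at 20 mm).
- rod: Guide rod, 160 mm long, about 120 g, upright in one of the drying block's two holes. Steel shaft 14 mm diameter, 130 mm long, with a black knob 26 mm diameter, 30 mm tall on top. A red ring is painted 34 to 38 mm above the foot. Origin: centre of the foot; z up along the rod.
- rod_foot (a point): Centre of the rod's foot (its origin).
- rod_knob (a point): Middle of the black knob, 145 mm above the foot.
- drying_block: Blue block 50 (x) x 110 (y) x 40 mm, fixed. Origin: centre of its underside. Two upright blind holes 17 mm wide, 30 mm deep (floor 10 mm above the table), at y = +-33 mm; one holds the rod, the other the muddler.
- tray: White tray, fixed, 300 x 300 mm, floor 6 mm thick, rim 14 mm high. Origin: centre of its underside. The spindle and both mugs are on it.
- muddler: Bystander: pale wooden muddler, 160 mm tall, shaft 14 mm, head 32 mm diameter, standing in the other hole of the drying block. Origin: centre of its foot.
- dotted_mug: Bystander: white mug with black dots, 72 mm diameter, 85 mm tall, handle at its +y, reaching 69 mm from its axis; on the tray near the tray's +x +y corner. Origin: centre of its underside.
- striped_mug: Bystander: mug of the same size with red stripes, near the tray's -x -y corner. Origin: centre of its underside.
- honey_jar: Bystander: amber jar with brass lid, 60 mm diameter, 100 mm tall, beside the holder's +y end. Origin: centre of its underside.
- sugar_bowl: Bystander: terracotta bowl, 90 mm diameter, 50 mm tall, in front (-x) of the holder. Origin: centre of its underside.
- pepper_mill: Bystander: dark wooden pepper mill, 48 mm diameter, 112 mm tall, behind (+x) the holder. Origin: centre of its underside.
- tea_tin: Bystander: yellow tin, 64 mm diameter, 90 mm tall, near the middle of the table. Origin: centre of its underside.
There are look-alikes about, which are no part of the job. What is shaped like the spindle but orange or purple is not meant.

How it is judged (in metres and radians):
On the way, in this order (a step that is already met when the one before it is completed fails the run):
1. The spindle sits between the cups: plunger tip and fixed tip each within 7 mm of the floor centre of a cup of its own (((distance between plunger_tip and cup_left below 0.007 m and distance between fixed_tip and cup_right below 0.007 m) or (distance between plunger_tip and cup_right below 0.007 m and distance between fixed_tip and cup_left below 0.007 m))), for 0.2 s.
2. The guide rod stands in the white socket, its foot within 6 mm of the socket's floor centre (distance between rod_foot and socket_floor below 0.006 m and angle between rod's own z axis and vertical below 0.15 rad), for 0.2 s.
At the end, for the whole second after the job is handed in: Both spindle tips are within 7 mm of the floor centres of the two cups (one each, either way round); the rod stands within 0.15 rad of upright with its foot within 6 mm of the socket's floor centre; both are at rest (below 0.02 m/s) (all of step 2 and ((distance between plunger_tip and cup_left below 0.007 m and distance between fixed_tip and cup_right below 0.007 m) or (distance between plunger_tip and cup_right below 0.007 m and distance between fixed_tip and cup_left below 0.007 m)) and linear speed of each of spindle, rod below 0.02 m/s); the robot touches nothing.
It fails at once if Either mug is moved more than 30 mm or tipped more than 0.35 rad (distance of any of dotted_mug, striped_mug from where it was at the start of the episode above 0.03 m or angle between any of dotted_mug, striped_mug's own z axis and vertical above 0.35 rad).
It fails at once if The honey jar, the sugar bowl, the pepper mill or the tea tin is moved more than 30 mm or tipped more than 0.35 rad (distance of any of pepper_mill, honey_jar, sugar_bowl, tea_tin from where it was at the start of the episode above 0.03 m or angle between any of pepper_mill, honey_jar, sugar_bowl, tea_tin's own z axis and vertical above 0.35 rad).
It fails at once if The muddler is moved more than 30 mm or tipped more than 0.35 rad (distance of muddler from where it was at the start of the episode above 0.03 m or angle between muddler's own z axis and vertical above 0.35 rad).
It also fails if it takes over 61 s, if anything falls off the work surface, if the arm or the gripper's body presses on something with over 40 N, if the wrist force passes 120 N, or if a joint passes its speed limit or range.

## Working session

There is one attempt and no reset: what is moved stays moved. The work goes in short steps, Python scripts to look and compute and a shell command to move; the robot and the scene stay as the last step left them, time stands still between calls to the robot, and variables do not carry over. Pictures are saved under pics/ and viewed, at most 10 in all, crops included, and the job is handed in when it is done.

```bash
mkdir -p pics; ls
python3 - <<'E'
from station import robot
import cv2
for n in ("top","side"):
    c=robot.capture(n); cv2.imwrite(f"pics/{n}0.png",c["image"][:,:,::-1])
    print(n,{k:v for k,v in c.items() if k!="image"})
o=robot.get_obs();print(o)
E
```

```text
pics
top {'fov_y': 48.16597230278179, 'cx': 328.3979900691529, 'cy': 200.49653704141738, 'extrinsics': array([[-7.47918426e-04,  9.97012872e-01, -7.72319428e-02,
         3.30113224e+02],
       [-9.99945371e-01,  5.95586210e-05,  1.04523886e-02,
         1.25342697e+02],
       [ 1.04257658e-02,  7.72355412e-02,  9.96958362e-01,
         1.35896991e+03],
       [ 0.00000000e+00,  0.00000000e+00,  0.00000000e+00,
         1.00000000e+00]])}
side {'fov_y': 44.27286125055198, 'cx': 317.32363676522215, 'cy': 202.29136734775983, 'extrinsics': array([[ 6.63996656e-01,  3.96315570e-01, -6.34068143e-01,
        -5.66804577e+02],
       [-7.47495772e-01,  3.30346405e-01, -5.76299682e-01,
        -8.17464215e+02],
       [-1.89344054e-02,  8.56624318e-01,  5.15593121e-01,
         9.24697382e+02],
       [ 0.00000000e+00,  0.00000000e+00,  0.00000000e+00,
         1.00000000e+00]])}
{'clock': 0.1, 'joints': array([-7.97558459e+01,  3.05431069e+00,  9.24872634e+01, -1.04805461e-03,
        8.45685468e+01, -6.81567050e+00]), 'qvel': array([-0.01622108,  0.04961715, -0.20763   , -0.02523998, -0.10534578,
       -0.08755142]), 'joint_efforts': array([ 2.70145492e-04, -3.94903243e+01, -3.71363604e+01, -9.21930837e-05,
        3.91019668e-03, -2.02620248e-05]), 'tool_pos': array([ 183.33559255, -597.23946697,  403.54493145]), 'ee_rot': array([[ 9.55998483e-01,  2.93371386e-01, -3.59729036e-04],
       [ 2.93371532e-01, -9.55996642e-01,  1.88809453e-03],
       [ 2.10013159e-04, -1.91054976e-03, -9.99998153e-01]]), 'contact_force': array([-0.35338729, -0.51204968, -0.01461187]), 'moment': array([ 0.0162991 , -0.02385251, -0.0125926 ]), 'gripper_force': 0.0, 'finger_gap': 85.75282235869317}
```

View pics/top0.png

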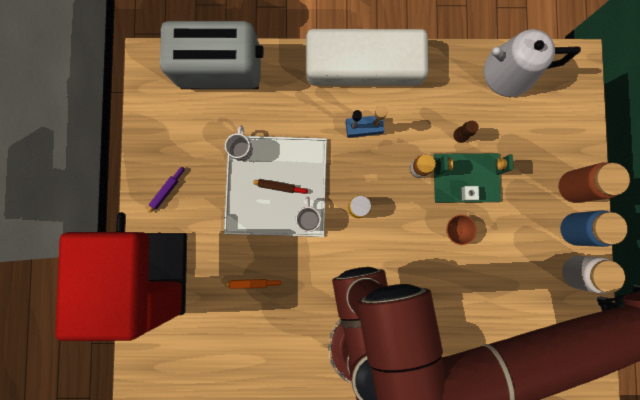

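View pics/side0.png

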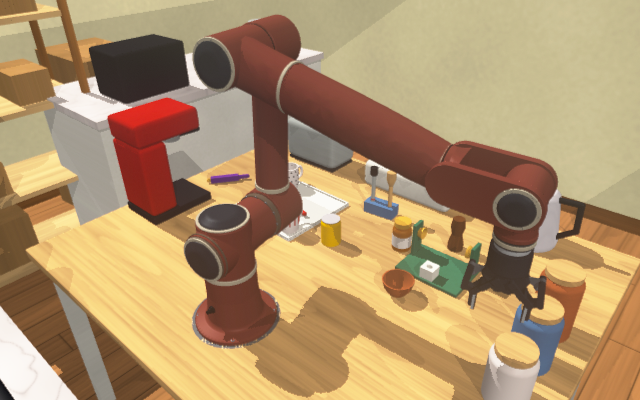

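The top view shows three spindle shapes: dark wood with red plunger on the tray at (282,186), orange at (253,284), purple at (168,188). The dark one on the tray fits the description. The holder is at about (468,178), and the blue block at (365,126) has a black knob at (356,117) and a pale muddler at (381,114).

Run:
```python
import cv2,numpy as np
t=cv2.imread("pics/top0.png")
def crop(x0,y0,w,h,s):
    c=cv2.resize(t[y0:y0+h,x0:x0+w],None,fx=s,fy=s,interpolation=cv2.INTER_CUBIC)
    for i in range(0,w,10):
        cv2.line(c,(i*s,0),(i*s,6),(255,0,255),1); cv2.putText(c,str(x0+i),(i*s,16),0,.35,(255,0,255),1)
    for i in range(0,h,10):
        cv2.line(c,(0,i*s),(6,i*s),(255,0,255),1); cv2.putText(c,str(y0+i),(8,i*s+4),0,.35,(255,0,255),1)
    return c
cv2.imwrite("pics/spin.png",crop(220,130,114,114,5))
a=crop(400,140,120,70,6); b=crop(335,105,120,30,6)
cv2.imwrite("pics/hold.png",np.vstack([a,b]))
```

```text
(no output)
```

View pics/spin.png

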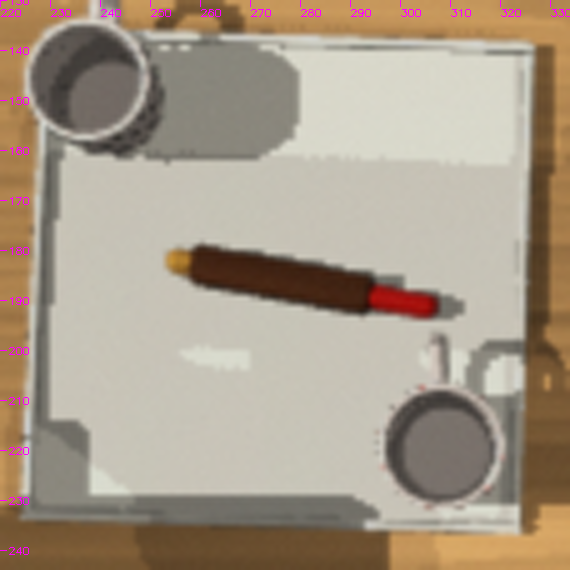

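View pics/hold.png

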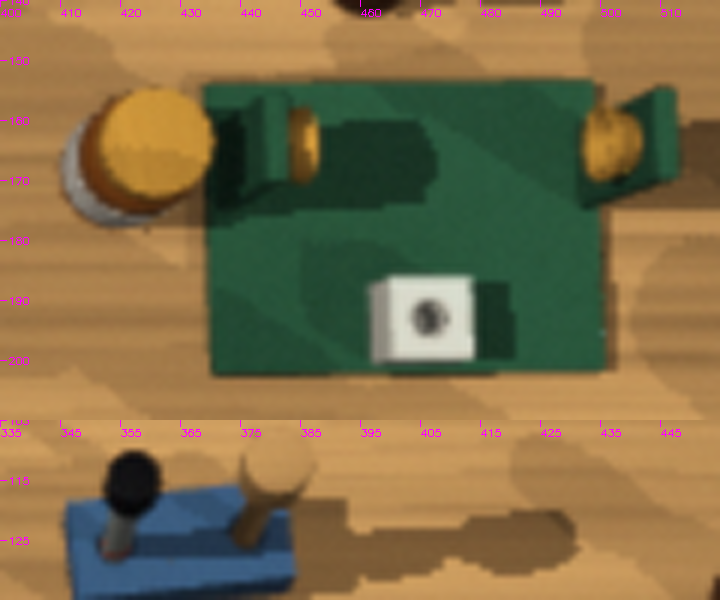

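The crop shows the dark bar with brass tip (253,182) and red plunger end (307,191). It is the only one that is dark brown with a red plunger, so it is the spindle. Holder base corners are (434.2,154.5), (499.2,153.2), (501,202.2), (435.3,202.5) and the socket hole is (471.7,193). The rod has its ring at (354.5,127) and knob top at (357.2,115.8).

```bash
cat > h.py <<'E'
import numpy as np, cv2
from station import robot
from scipy.optimize import least_squares
def cam(n):
    c=robot.capture(n); E=c["extrinsics"]; f=200/np.tan(np.radians(c["fov_y"]/2))
    return dict(E=E,f=f,cx=c["cx"],cy=c["cy"],im=c["image"])
def at(c,u,v,z):
    d=c["E"][:3,:3]@np.array([(u-c["cx"])/c["f"],-(v-c["cy"])/c["f"],-1]); o=c["E"][:3,3]
    return o+d*(z-o[2])/d[2]
def pix(c,p):
    q=c["E"][:3,:3].T@(np.asarray(p,float)-c["E"][:3,3]); return np.array([c["cx"]-c["f"]*q[0]/q[2],c["cy"]+c["f"]*q[1]/q[2]])
def fit(c,pts,uv,x0=(500,0,0)):
    def T(p): 
        s,k=np.sin(p[2]),np.cos(p[2]); return [(p[0]+k*a-s*b,p[1]+s*a+k*b,z) for a,b,z in pts]
    r=least_squares(lambda p:np.ravel([pix(c,q)-w for q,w in zip(T(p),uv)]),x0)
    return r.x,r.fun.round(1),T(r.x)
E
cat > a.py <<'E'
from h import *
np.set_printoptions(precision=1,suppress=True)
c=cam("top")
p,e,T=fit(c,[(75,100,12),(75,-100,12),(-75,-100,12),(-75,100,12),(-50,0,46)],[(434.2,154.5),(499.2,153.2),(501,202.2),(435.3,202.5),(471.7,193)])
print("holder",p[:2],"yaw deg",np.degrees(p[2]),e)
p,e,T=fit(c,[(-71,0,18),(97,0,18),(-55,0,18),(55,0,18)],[(253.2,182.2),(307.4,191),(258.4,183),(294,188.8)],(500,300,-1.5))
print("spindle",p[:2],np.degrees(p[2]),e)
p,e,T=fit(c,[(25,55,40),(-25,-55,40),(-25,55,40)],[(346,118.8),(384.2,131.2),(347.5,134.2)])
print("block",p[:2],np.degrees(p[2]),e)
print("ring",at(c,354.5,127,48),"knobtop",at(c,357.2,115.8,170))
for n,u,v,z in [("tin",360,205,90),("bowl",462,229,50),("mill",468,128,112),("jar",426,163.5,100),("mug dot",237,146,85),("mug str",309,219,85),("mud top",380.7,113,170),("t1",227,136,14),("t2",326,138.5,14),("t3",324,236,14)]: print(n,at(c,u,v,z))
E
python3 a.py
```

```text
holder [ 503.3 -311.7] yaw deg 0.5676329997925846 [-0.3 -0.7 -0.   0.1  0.2 -0.   0.1  0.3  0.   0.3]
spindle [478.  268.6] -99.26895834453188 [-0.4 -0.1  0.5  0.1 -0.3 -0.   0.1  0. ]
block [660.1   1.5] 5.5704307305305045 [-0.1 -0.5 -0.1  0.   0.1  0.5]
ring [651.2  33.7  48. ] knobtop [652.2  34.7 170. ]
tin [415.6  22.2  90. ]
bowl [ 347.8 -279.7   50. ]
mill [ 633.3 -284.4  112. ]
jar [ 533.3 -165.8  100. ]
mug dot [586.  374.8  85. ]
mug str [376.  167.2  85. ]
mud top [660. -29. 170.]
t1 [631.1 419.5  14. ]
t2 [623.8 118.4  14. ]
t3 [327.6 124.5  14. ]
```

```bash
cat > g.py <<'E'
# usage: python3 g.py x y z yaw_of_tool_y pitch  [n]   (tool y horizontal at yaw; pitch tilts fingers towards tool +x)
import sys; from h import *
from scipy.spatial.transform import Rotation as Ro
def R(yaw,pitch):
    return Ro.from_euler('z',yaw,degrees=True).as_matrix()@np.array([[0,1,0],[1,0,0],[0,0,-1.]])@Ro.from_euler('y',pitch,degrees=True).as_matrix()
def go(seq):
    o=robot.get_obs(); P,Q=o["tool_pos"],o["ee_rot"]
    print("now",P.round(1),"gap",round(o["finger_gap"],1),"F",o["contact_force"].round(1),"t",round(o["clock"],2))
    for x,y,z,yaw,pit,n in seq:
        T=np.array([x,y,z]);RT=R(yaw,pit);w=Ro.from_matrix(Q.T@RT).as_rotvec(); P0,Q0=P,Q
        for i in range(1,n+1):
            Pi=P0+(T-P0)*i/n; Qi=Q0@Ro.from_rotvec(w*i/n).as_matrix()
            print((Q.T@(Pi-P)/10).round(2).tolist(),(np.degrees(Ro.from_matrix(Q.T@Qi).as_rotvec())).round(1).tolist()); P,Q=Pi,Qi
if __name__=="__main__":
    a=sys.argv[1:]; go([tuple(map(float,a[i:i+5]))+(int(a[i+5]),) for i in range(0,len(a),6)])
E
python3 g.py 500 -200 380 -30 0 2  478 268.6 330 -9.3 0 2 478 268.6 182 -9.3 0 1
```

```text
now [ 183.3 -597.3  403.8] gap 85.3 F [ 0.1 -0.2  0.6] t 0.15
[20.96, -14.34, 1.21] [-0.0, -0.0, -21.5]
[24.76, -5.68, 1.2] [-0.0, -0.0, -21.5]
[19.74, -12.67, 2.5] [-0.0, -0.0, -10.3]
[21.7, -8.91, 2.5] [-0.0, -0.0, -10.3]
[-0.0, -0.0, 14.8] [0.0, 0.0, 0.0]
```

```bash
C="python3 -m crank"
python3 -m crank '{"increments":[[[1,21,-14.3,1.2,0,0,-21.5],[1,21,-14.3,1.2,0,0,-21.5],[1,21,-14.3,1.2,0,0,-21.5],[1,21,-14.3,1.2,0,0,-21.5],[1,21,-14.3,1.2,0,0,-21.5]]]}'
python3 -m crank '{"increments":[[[1,24.8,-5.7,1.2,0,0,-21.5],[1,24.8,-5.7,1.2,0,0,-21.5],[1,24.8,-5.7,1.2,0,0,-21.5],[1,24.8,-5.7,1.2,0,0,-21.5],[1,24.8,-5.7,1.2,0,0,-21.5]]]}'
python3 -m crank '{"increments":[[[1,19.7,-12.7,2.5,0,0,-10.3],[1,19.7,-12.7,2.5,0,0,-10.3],[1,19.7,-12.7,2.5,0,0,-10.3],[1,19.7,-12.7,2.5,0,0,-10.3],[1,19.7,-12.7,2.5,0,0,-10.3]]]}'
python3 -m crank '{"increments":[[[1,21.7,-8.9,2.5,0,0,-10.3],[1,21.7,-8.9,2.5,0,0,-10.3],[1,21.7,-8.9,2.5,0,0,-10.3],[1,21.7,-8.9,2.5,0,0,-10.3],[1,21.7,-8.9,2.5,0,0,-10.3]]]}'
python3 g.py 478 268.6 330 -9.3 0 1 478 268.6 181 -9.3 0 1
```

```text
clock: 0.78
tool_pos: [343.9, -396.3, 392.1]
ee_rot: [[0.779, 0.627, -0.0], [0.627, -0.779, 0.001], [0.001, -0.001, -1.0]]
contact_force: [-0.4, -1.5, 0.3]
finger_gap: 85.3
gripper_force: 0.0
clock: 1.4
tool_pos: [502.0, -197.9, 380.2]
ee_rot: [[0.495, 0.869, -0.001], [0.869, -0.495, 0.001], [0.0, -0.001, -1.0]]
contact_force: [0.0, -0.6, 0.2]
finger_gap: 85.2
gripper_force: 0.0
clock: 2.02
tool_pos: [488.4, 35.2, 355.1]
ee_rot: [[0.333, 0.943, -0.001], [0.943, -0.333, -0.0], [-0.001, -0.001, -1.0]]
contact_force: [-0.7, -0.5, -0.2]
finger_gap: 85.1
gripper_force: 0.0
clock: 2.65
tool_pos: [478.5, 269.1, 330.2]
ee_rot: [[0.16, 0.987, -0.001], [0.987, -0.16, -0.001], [-0.001, -0.0, -1.0]]
contact_force: [0.6, -0.1, 0.3]
finger_gap: 85.2
gripper_force: 0.0
now [478.5 269.1 330.2] gap 85.2 F [ 0.6 -0.1  0.3] t 2.65
[-0.05, -0.05, 0.02] [-0.0, 0.0, 0.1]
[0.0, -0.0, 14.9] [-0.0, 0.0, 0.0]
```

```bash
python3 -m crank '{"increments":[[[1,0,0,5,0,0,0],[1,0,0,10,0,0,0],[1,0,0,14.9,0,0,0],[1,0,0,14.9,0,0,0],[1,0,0,14.9,0,0,0]]]}' 60
python3 -m crank '{"increments":[[[-1,0,0,0,0,0,0],[-1,0,0,0,0,0,0],[-1,0,0,0,0,0,0],[-1,0,0,0,0,0,0],[-1,0,0,0,0,0,0]]]}' 60
python3 -m crank '{"increments":[[[-1,0,0,-3,0,0,0],[-1,0,0,-8,0,0,0],[-1,0,0,-13,0,0,0],[-1,0,0,-18,0,0,0],[-1,0,0,-18,0,0,0]]]}' 60
python3 - <<'E'
from h import *
a=[]
for n in("top","side"):
    c=cam(n); R=robot.get_obs(); g=R["tool_pos"]+155*R["ee_rot"][:,2]; u,v=map(int,pix(c,g)); print(n,u,v)
    im=np.ascontiguousarray(c["im"][max(v-35,0):v+35,max(u-40,0):u+40,::-1]); a.append(cv2.resize(im,(400,350),interpolation=2))
cv2.imwrite("pics/grasp.png",np.hstack(a))
E
```

```text
clock: 3.28
tool_pos: [479.5, 267.5, 183.6]
ee_rot: [[0.164, 0.986, 0.003], [0.986, -0.164, 0.001], [0.001, 0.002, -1.0]]
contact_force: [-0.3, -0.0, -0.3]
finger_gap: 85.4
gripper_force: 0.0
clock: 3.9
tool_pos: [478.4, 268.7, 182.8]
ee_rot: [[0.162, 0.987, 0.002], [0.987, -0.162, 0.001], [0.001, 0.002, -1.0]]
contact_force: [-0.1, 0.1, 5.6]
finger_gap: 22.8
gripper_force: 60.6
clock: 4.53
tool_pos: [478.9, 268.9, 366.7]
ee_rot: [[0.162, 0.987, 0.008], [0.987, -0.162, 0.003], [0.005, 0.008, -1.0]]
contact_force: [1.1, -0.4, -2.0]
finger_gap: 22.5
gripper_force: 59.9
top 268 177
side 286 155
```

View pics/grasp.png

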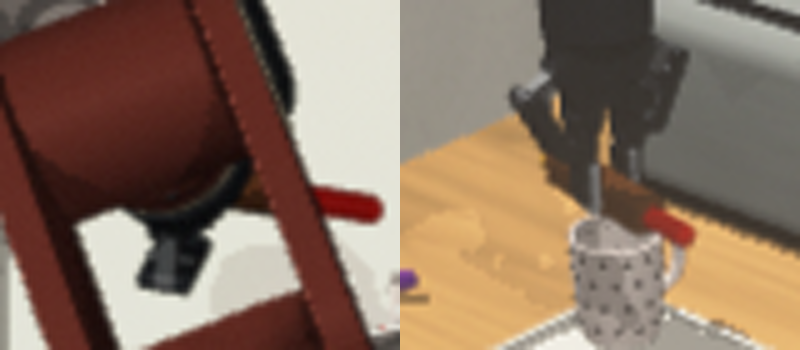

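The spindle is held: the red tip is at about (304.4,183.6) in top and (304,168) in side. I'll compare these with the predicted position and plan the placing.

```bash
cat > p.py <<'E'
from h import *
def tips(ax=164.8,off=0):
    o=robot.get_obs();P,Q=o["tool_pos"],o["ee_rot"]; return P+Q@np.array([-97+off,0,ax]),P+Q@np.array([71+off,0,ax])
def holder(h,l): # holder frame -> world
    k,s=np.cos(np.radians(.57)),np.sin(np.radians(.57)); return np.array([503.3+k*l[0]-s*l[1],-311.7+s*l[0]+k*l[1],l[2]])
def T(th,gap,ax=164.8,off=0,tip=None,hgt=0):
    "tool pose with plunger tip (compressed by 'gap') at holder point tip, tilt th"
    from g import R
    Q=R(.57,th); return holder(0,tip)-Q@np.array([-97+gap+off,0,ax])
E
python3 - <<'E'
from p import *
p,f=tips(); print(p.round(1),f.round(1))
for n in("top","side"):
    c=cam(n); print(n,pix(c,p).round(1),pix(c,f).round(1))
print("outside mouth",T(17,0,tip=(30,-66,100)).round(1),T(17,0,tip=(30,-66,87)).round(1),"in floor",T(17,0,tip=(30,-80,86)).round(1),"comp20",T(17,20,tip=(30,-80,86)).round(1))
print("level comp20",T(0,20,tip=(30,-81,85)).round(1),"home",T(0,4,tip=(30,-82,85)).round(1))
E
```

```text
[461.7 172.6 196.3] [489.  338.3 196.2]
top [305.6 184.6] [242.2 174.2]
side [304.  168.2] [274.5 151.7]
outside mouth [ 533.5 -332.8  286. ] [ 533.5 -332.8  273. ] in floor [ 533.7 -346.8  272. ] comp20 [ 533.8 -365.9  266.1]
level comp20 [ 533.3 -315.4  249.8] home [ 533.2 -300.4  249.8]
```

```bash
python3 g.py 533.5 -331 390 0.57 17 3 533.5 -331 286 .57 17 1
```

```text
now [477.2 268.2 358.9] gap 22.6 F [ 0.5 -0.2 -1.7] t 4.72
[-19.41, 5.09, -1.01] [0.4, 5.7, -3.3]
[-19.47, 3.96, -2.98] [0.4, 5.7, -3.3]
[-19.27, 2.81, -4.93] [0.4, 5.7, -3.3]
[-3.04, -0.0, 9.95] [-0.0, 0.0, -0.0]
```

```bash
python3 -m crank '{"increments":[[[-1,-5,1.3,-0.3,0.1,1.4,-0.8],[-1,-10,2.6,-0.5,0.2,2.8,-1.6],[-1,-15,3.9,-0.8,0.3,4.3,-2.4],[-1,-19.4,5.1,-1,0.4,5.7,-3.3],[-1,-19.4,5.1,-1,0.4,5.7,-3.3]]]}' 80 | sed -n '2p;6p'
python3 -m crank '{"increments":[[[-1,-5,1,-0.8,0.1,1.4,-0.8],[-1,-10,2,-1.5,0.2,2.8,-1.6],[-1,-15,3,-2.3,0.3,4.3,-2.4],[-1,-19.5,4,-3,0.4,5.7,-3.3],[-1,-19.5,4,-3,0.4,5.7,-3.3]]]}' | sed -n '2p;6p'
python3 -m crank '{"increments":[[[-1,-5,0.7,-1.3,0.1,1.4,-0.8],[-1,-10,1.4,-2.5,0.2,2.8,-1.6],[-1,-15,2.1,-3.8,0.3,4.3,-2.4],[-1,-19.3,2.8,-4.9,0.4,5.7,-3.3],[-1,-19.3,2.8,-4.9,0.4,5.7,-3.3]]]}' | sed -n '2p;6p'
python3 g.py 533.5 -331 300 .57 17 1
```

```text
tool_pos: [496.6, 66.2, 369.4]
gripper_force: 83.7
tool_pos: [516.1, -133.1, 380.3]
gripper_force: 83.7
tool_pos: [535.1, -332.3, 389.8]
gripper_force: 83.8
now [ 535.1 -332.3  389.8] gap 22.1 F [ 0.1  0.4 -0.9] t 6.6
[-2.53, -0.18, 8.62] [0.2, -0.2, -0.0]
```

```bash
python3 -m crank '{"increments":[[[-1,-1.2,-0.1,4.3,0,0,0],[-1,-2.5,-0.2,8.6,0.2,-0.2,0],[-1,-2.5,-0.2,8.6,0.2,-0.2,0],[-1,-2.5,-0.2,8.6,0.2,-0.2,0]]]}' | sed -n '2p;4p'
python3 g.py 533.5 -331 273 .57 17 1
python3 - <<'E'
from p import *
p,f=tips(); print(p.round(1),f.round(1),holder(0,(30,-70,85)))
a=[]
for n in("top","side"):
    c=cam(n); u,v=map(int,pix(c,p)); print(n,pix(c,p).round(1),pix(c,f).round(1),"mouthR",pix(c,holder(0,(30,-70,85))).round(1),"crop0",u-55,v-35)
    im=np.ascontiguousarray(c["im"][v-35:v+35,u-55:u+25,::-1]); a.append(cv2.resize(im,(400,350),interpolation=2))
cv2.imwrite("pics/pre.png",np.hstack(a))
E
```

```text
tool_pos: [533.7, -328.9, 303.5]
contact_force: [0.2, -0.7, -1.7]
now [ 533.7 -328.9  303.5] gap 21.9 F [ 0.2 -0.7 -1.7] t 7.1
[-1.08, -0.03, 2.86] [0.1, 0.1, 0.2]
[ 534.8 -373.8  117.6] [ 532.6 -213.1  166.4] [ 533.99489034 -381.39808969   85.        ]
top [501.2 162. ] [449.1 159.8] mouthR [499.4 164.2] crop0 446 127
side [466.3 241.1] [417.5 207.1] mouthR [467.  251.7] crop0 411 206
```

View pics/pre.png

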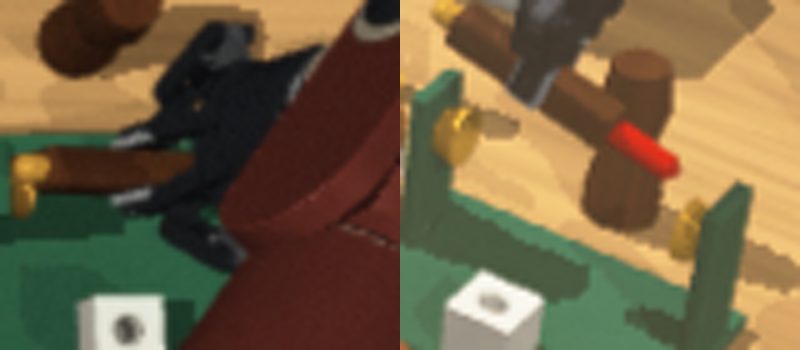

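Side view: the plunger tip is at (467,239.6), predicted (466.3,241.1). The cup mouth is at (468,251.6), as predicted. Alignment is good, so I'm lowering and entering.

```bash
python3 -m crank '{"increments":[[[-1,-0.6,0,1.6,0,0,0],[-1,-1.15,0,3.1,0.1,0.1,0.2],[-1,-1.15,0,3.1,0.1,0.1,0.2],[-1,-1.15,0,3.1,0.1,0.1,0.2]]]}' | sed -n '2p;4p'
python3 - <<'E'
from p import *; from g import go
p,f=tips(); print(p.round(1),f.round(1),"mouth",holder(0,(30,-70,85)).round(1))
go([(*T(17,0,tip=(30,-78,84)),.57,17,1),(*T(17,12,tip=(30,-80,85)),.57,17,1),(*T(17,23,tip=(30,-80,85)),.57,17,1)])
E
```

```text
tool_pos: [533.0, -332.1, 268.8]
contact_force: [-0.6, -0.1, -1.6]
[ 533.1 -376.5   82.8] [ 531.8 -215.9  132.1] mouth [ 534.  -381.4   85. ]
now [ 533.  -332.1  268.8] gap 21.9 F [-0.6 -0.1 -1.6] t 7.7
[-1.18, 0.05, -0.49] [-0.1, -0.0, -0.1]
[-1.36, 0.0, -0.15] [0.0, 0.0, 0.0]
[-1.1, -0.0, 0.0] [-0.0, 0.0, 0.0]
```

```bash
python3 -m crank '{"increments":[[[-1,0,0,-0.4,0,0,0],[-1,-0.6,0.05,-0.5,0,0,0],[-1,-1.2,0.05,-0.5,0,0,0],[-1,-1.2,0.05,-0.5,0,0,0]]]}' | sed -n '2p;4p'
python3 -m crank '{"increments":[[[-1,-0.6,0,-0.1,0,0,0],[-1,-1.2,0,-0.15,0,0,0],[-1,-1.3,0,-0.15,0,0,0],[-1,-1.3,0,-0.15,0,0,0]]]}' | sed -n '2p;4p'
python3 - <<'E'
from p import *; from g import go
p,f=tips(); print(p.round(1),f.round(1),"floor",holder(0,(30,-82,85)).round(1))
go([(*T(17,23,tip=(30,-80,85)),.57,17,1)])
E
```

```text
tool_pos: [533.6, -345.5, 270.3]
contact_force: [-0.0, -0.4, -1.0]
tool_pos: [533.7, -357.4, 267.7]
contact_force: [-0.1, 5.9, -2.5]
[ 533.8 -401.6   81.6] [ 532.5 -241.1  131. ] floor [ 534.1 -393.4   85. ]
now [ 533.7 -357.4  267.7] gap 21.9 F [-0.1  5.9 -2.5] t 8.7
[-1.19, 0.0, -0.01] [-0.1, -0.1, -0.1]
```

```bash
python3 -m crank '{"increments":[[[-1,-0.5,0,0,0,0,0],[-1,-0.9,0,0,0,0,0],[-1,-0.9,0,0,0,0,0],[-1,-0.9,0,0,0,0,0]]]}' | sed -n '2p;4p'
python3 - <<'E'
from p import *; from g import go
p,f=tips(); print(p.round(1),f.round(1),"floor",holder(0,(30,-82,85)).round(1))
for i in range(3): robot.capture("side"); print(robot.get_obs()["contact_force"].round(1))
go([(*T(t,23,tip=(30,-81,85)),.57,t,1) for t in (11.5,6,0)]+[(*T(0,6,tip=(30,-82,85)),.57,0,1)])
E
```

```text
tool_pos: [533.8, -365.6, 265.1]
contact_force: [-0.5, 5.9, 0.2]
[ 533.9 -409.6   79. ] [ 532.5 -249.1  128.6] floor [ 534.1 -393.4   85. ]
[ 0.1  7.  -0.7]
[-0.9  6.3 -0.5]
[-0.2  6.4 -1. ]
now [ 533.8 -365.5  265.1] gap 22.4 F [-0.2  6.4 -1. ] t 9.35
[1.11, -0.0, 0.75] [-0.1, -5.7, -0.1]
[1.55, 0.0, 0.79] [0.0, -5.5, -0.0]
[1.68, -0.0, 0.86] [0.0, -6.0, 0.0]
[1.6, -0.0, -0.0] [-0.0, 0.0, 0.0]
```

```bash
python3 -m crank '{"increments":[[[-1,0.3,0,0.3,0,-2,0],[-1,0.7,0,0.55,0,-4,0],[-1,1.1,0,0.75,0,-5.7,0],[-1,1.1,0,0.75,0,-5.7,0]]]}' | sed -n '2p;4p'
python3 -m crank '{"increments":[[[-1,0.5,0,0.27,0,-1.8,0],[-1,1,0,0.53,0,-3.6,0],[-1,1.55,0,0.79,0,-5.5,0],[-1,1.55,0,0.79,0,-5.5,0]]]}' | sed -n '2p;4p'
python3 - <<'E'
from p import *; from g import go
p,f=tips(); print(p.round(1),f.round(1),"floors",holder(0,(30,-82,85)).round(1),holder(0,(30,82,85)).round(1))
a=[]
for n in("side",):
    c=cam(n); u,v=438,240;  print(robot.get_obs()["contact_force"].round(1))
    cv2.imwrite("pics/mid.png",cv2.resize(np.ascontiguousarray(c["im"][v-40:v+40,u-50:u+50,::-1]),(700,560),interpolation=2)); print(pix(c,f).round(1),pix(c,p).round(1))
go([(*T(t,23,tip=(30,-81,85)),.57,t,1) for t in (0,)]+[(*T(0,6,tip=(30,-82,85)),.57,0,1)])
E
```

```text
tool_pos: [533.7, -352.0, 260.9]
contact_force: [-0.7, 7.4, -1.3]
tool_pos: [533.5, -335.3, 256.2]
contact_force: [-0.7, 6.8, -0.5]
[ 533.9 -414.5   82.2] [ 532.3 -247.4   99.8] floors [ 534.1 -393.4   85. ] [ 532.5 -229.4   85. ]
[-0.9  7.6 -1.3]
[425.5 230.3] [477.9 257.2]
now [ 533.6 -335.4  256.3] gap 22.5 F [-0.9  7.6 -1.3] t 10.4
[1.63, -0.0, 0.82] [-0.1, -6.0, -0.0]
[1.6, -0.0, 0.0] [0.0, 0.0, 0.0]
```

View pics/mid.png

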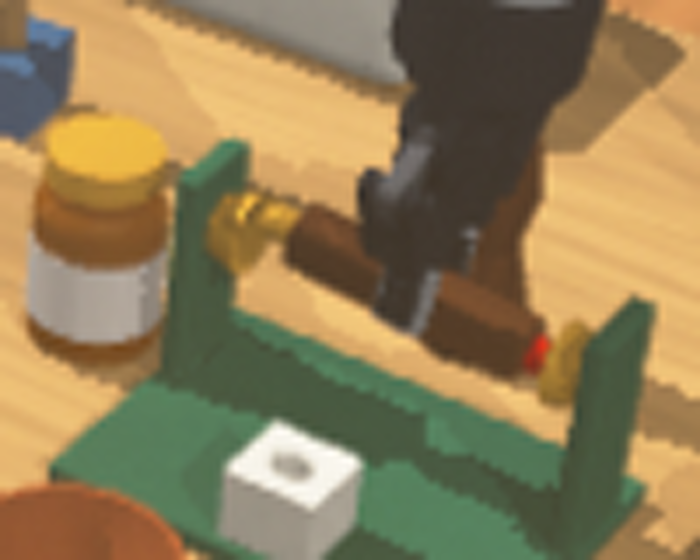

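The plunger is in the right cup and compressed. The brass tip is at (426,230), as predicted, just short of the left cup's mouth, so I'm levelling and then releasing the compression.

```bash
python3 -m crank '{"increments":[[[-1,0.5,0,0.27,0,-2,0],[-1,1.05,0,0.55,0,-4,0],[-1,1.6,0,0.82,0,-6,0],[-1,1.6,0,0.82,0,-6,0]]]}' | sed -n '2p;4p'
python3 - <<'E'
from p import *; from g import go
p,f=tips(); print(p.round(1),f.round(1),"floors",holder(0,(30,-82,85)).round(1),holder(0,(30,82,85)).round(1))
go([(*T(0,5,tip=(30,-82,85)),.57,0,1)])
E
```

```text
tool_pos: [533.4, -318.4, 249.5]
contact_force: [0.6, 8.2, -1.3]
[ 533.9 -415.4   84.6] [ 532.3 -247.4   84.7] floors [ 534.1 -393.4   85. ] [ 532.5 -229.4   85. ]
now [ 533.4 -318.4  249.5] gap 21.9 F [ 0.6  8.2 -1.3] t 10.9
[1.7, 0.0, -0.03] [-0.1, -0.0, -0.0]
```

```bash
python3 -m crank '{"increments":[[[-1,0.5,0,0,0,0,0],[-1,1,0,0,0,0,0],[-1,1.4,0,0,0,0,0],[-1,1.75,0,0,0,0,0],[-1,1.75,0,0,0,0,0]]]}' | sed -n '2p;4p'
python3 - <<'E'
from p import *
for i in range(3): robot.capture("side"); print(robot.get_obs()["contact_force"].round(1))
p,f=tips(); print(p.round(1),f.round(1),"floors",holder(0,(30,-82,85)).round(1),holder(0,(30,82,85)).round(1))
E
```

```text
tool_pos: [533.2, -302.4, 249.8]
contact_force: [-0.5, 3.2, -3.6]
[ 0.3  4.3 -3.3]
[ 0.2  4.3 -4.2]
[ 0.6  4.1 -3.8]
[ 533.8 -400.2   85.5] [ 532.4 -232.2   85. ] floors [ 534.1 -393.4   85. ] [ 532.5 -229.4   85. ]
```

```bash
python3 -m crank '{"increments":[[[-1,0.1,0,0,0,0,0],[-1,0.25,0,0,0,0,0],[-1,0.25,0,0,0,0,0]]]}' | sed -n '2p;4p'
python3 - <<'E'
from p import *
for i in range(3): robot.capture("side"); print(robot.get_obs()["contact_force"].round(1))
p,f=tips(); print(p.round(1),f.round(1),"floors",holder(0,(30,-82,85)).round(1),holder(0,(30,82,85)).round(1))
E
```

```text
tool_pos: [533.2, -300.5, 250.4]
contact_force: [-1.4, 1.7, -3.9]
[ 0.1  1.3 -2.9]
[-1.1  1.  -3.2]
[-0.9  1.9 -2.6]
[ 533.8 -398.2   86. ] [ 532.4 -230.2   85.3] floors [ 534.1 -393.4   85. ] [ 532.5 -229.4   85. ]
```

```bash
python3 -m crank '{"increments":[[[-0.3,0.08,0,0,0,0,0],[-0.1,0.08,0,0,0,0,0],[0.1,0.08,0,0,0,0,0],[0.1,0.08,0,0,0,0,0]]]}' | sed -n '2p;4,5p'
python3 -m crank '{"increments":[[[0.1,0.08,0,-2,0,0,0],[0.1,0.08,0,-6,0,0,0],[0.1,0.08,0,-11,0,0,0],[0.1,0.08,0,-16,0,0,0],[0.1,0.08,0,-18,0,0,0]]]}' | sed -n '2p;4,5p'
python3 g.py 640 34 480 -6 0 2
python3 - <<'E'
from h import *
c=cam("side");u,v=438,240
A=cv2.resize(np.ascontiguousarray(c["im"][v-40:v+40,u-50:u+50,::-1]),(600,480),interpolation=2)
cv2.imwrite("pics/home.png",A)
E
```

```text
tool_pos: [533.4, -299.6, 250.5]
contact_force: [-0.5, 0.4, 0.6]
finger_gap: 47.0
tool_pos: [533.7, -298.2, 436.3]
contact_force: [0.0, -0.5, 0.8]
finger_gap: 47.3
now [ 533.7 -298.2  436.3] gap 47.3 F [ 0.  -0.5  0.8] t 13.32
[16.54, 5.47, -2.29] [0.2, 0.2, 3.2]
[16.83, 4.52, -2.24] [0.2, 0.2, 3.2]
```

View pics/home.png

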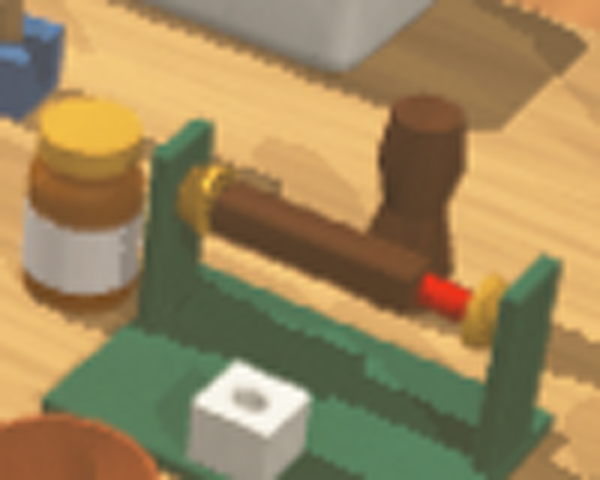

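The spindle sits in both cups: the brass tip is buried in the left cup, and the plunger shows its short red length at the right. Next I'll refine the rod's position from both first pictures.

Run:
```python
from h import *
cs={}
for n,(x0,y0,x1,y1) in {"top":(350,108,363,124),"side":(364,160,384,185)}.items():
    c=cam(n); im=cv2.imread(f"pics/{n}0.png").max(2).astype(int)[y0:y1,x0:x1]
    m=(im<50).astype(np.uint8); k,l,s,ce=cv2.connectedComponentsWithStats(m); i=1+s[1:,4].argmax()
    cs[n]=(c,ce[i]+[x0+.5,y0+.5]); print(n,cs[n][1].round(1),s[i])
f=lambda p:np.r_[pix(cs["top"][0],p)-cs["top"][1],pix(cs["side"][0],p)-cs["side"][1]]
r=least_squares(f,(650,34,155)); print(r.x.round(1),r.fun.round(1))
c=cs["side"][0]; print("side at z155",at(c,*cs["side"][1],155).round(1),"top",at(cs["top"][0],*cs["top"][1],155).round(1))
# socket block top (white) in side0
im=cv2.imread("pics/side0.png").astype(int); 
print("hole side pred",pix(c,(453.3,-312.2,46)).round(1), "top pred",pix(cs["top"][0],(453.3,-312.2,46)).round(1))
o=robot.get_obs();print(o["tool_pos"])
```

```text
top [357.1 116.2] [ 3  3  8 11 73]Traceback (most recent call last):
  File "<stdin>", line 5, in <module>
ValueError: attempt to get argmax of an empty sequence
```

Run:
```python
from h import *
cs={}
for n,(x0,y0,x1,y1,t) in {"top":(350,108,363,124,50),"side":(364,160,384,185,80)}.items():
    c=cam(n); im=cv2.imread(f"pics/{n}0.png").max(2).astype(int)[y0:y1,x0:x1]
    if n=="side": print(im)
    m=(im<t).astype(np.uint8); k,l,s,ce=cv2.connectedComponentsWithStats(m); i=1+s[1:,4].argmax()
    cs[n]=(c,ce[i]+[x0+.5,y0+.5]); print(n,cs[n][1].round(1),s[i])
f=lambda p:np.r_[pix(cs["top"][0],p)-cs["top"][1],pix(cs["side"][0],p)-cs["side"][1]]
r=least_squares(f,(650,34,155)); print(r.x.round(1),r.fun.round(1))
c=cs["side"][0]; print("side at z155",at(c,*cs["side"][1],155).round(1),"top",at(cs["top"][0],*cs["top"][1],155).round(1))
print("hole from side",at(c,429.7,266.7,46).round(1))
```

```text
top [357.1 116.2] [ 3  3  8 11 73]
[[210 197 194 211 238 247 229 171 127  92  84  86  86  86  87  88  89  89
   90  91]
 [204 189 193 234 248 249 250 248 228 169 128  92  85  85  86  86  87  88
   89  89]
 [240 227 218 245 247 248 249 249 249 248 228 169 126  83  84  85  85  86
   86  88]
 [243 245 235 236 241 245 247 247 248 248 249 248 226 150 107  83  84  84
   85  85]
 [195 233 218 224 230 235 239 243 245 246 245 248 249 247 198 149 106  84
   85  84]
 [170 169 198 207 217 222 225 224 225 224 205 237 240 244 249 246 196 150
  106  84]
 [148 171 185 188 196 202 193 122  73  71  72  78 112 173 240 244 248 246
  197 147]
 [147 169 184 181 179 179 144  72  72  72  72  73  71  91 158 213 245 247
  245 244]
 [149 170 184 180 180 174 136  70  73  72  72  71  70  89 166 231 236 234
  216 246]
 [150 172 182 178 178 173 136  69  68  67  69  68  68  95 178 218 224 228
  233 237]
 [152 177 180 177 178 172 131  70  68  68  68  69  68  90 161 198 205 212
  219 224]
 [153 178 180 176 177 167 108  69  69  69  69  70  68  87 151 182 185 191
  199 206]
 [155 177 178 175 174 165 107  69  70  69  70
[... 531 characters left out ...]
169 174
  176 177]
 [149 174 163 166 165 165 164 160 137 137 143 144 160 172 166 167 171 173
  174 175]
 [148 152 164 164 165 165 165 160 137 138 144 147 170 171 169 170 171 172
  172 174]
 [146 141 140 158 161 164 165 161 136 138 145 149 167 167 168 169 171 171
  173 173]
 [152 149 138 140 141 153 159 159 135 139 144 148 167 166 167 168 170 172
  172 171]
 [196 191 172 142 139 140 144 150 135 139 143 147 166 166 166 167 168 170
  169 170]
 [244 243 237 191 173 146 143 142 134 139 144 146 162 162 164 166 167 167
  167 168]]
side [374. 171.] [ 7  6  6 10 56]
[655.8  33.3 154.2] [ 0.2 -0.2 -0.4  0.1]
side at z155 [655.8  31.8 155. ] top [655.1  33.9 155. ]
hole from side [ 453.4 -314.    46. ]
```

```bash
python3 g.py 656 33.5 440 5.6 0 2 656 33.5 311 5.6 0 1
```

```text
now [ 533.1 -297.8  427.6] gap 47.0 F [ 0.   0.5 -0.6] t 13.57
[16.51, 6.28, -0.66] [-0.1, 0.0, -2.6]
[16.21, 7.02, -0.64] [-0.1, 0.0, -2.6]
[0.0, 0.0, 12.9] [-0.0, -0.0, 0.0]
```

```bash
python3 -m crank '{"increments":[[[0.5,4.2,1.6,-0.6,0,0,-1],[0.5,8.5,3.2,-0.7,0,0,-2],[1,12.5,4.7,-0.7,0,0,-2.6],[1,16.5,6.3,-0.7,-0.1,0,-2.6],[1,16.5,6.3,-0.7,-0.1,0,-2.6]]]}' | sed -n '2p'
python3 -m crank '{"increments":[[[1,4.2,1.8,-0.6,0,0,-1],[1,8.5,3.6,-0.6,0,0,-2],[1,12.5,5.4,-0.6,0,0,-2.6],[1,16.2,7,-0.6,-0.1,0,-2.6],[1,16.2,7,-0.6,-0.1,0,-2.6]]]}' | sed -n '2,3p;5p'
python3 g.py 656 33.5 311 5.6 0 1
```

```text
tool_pos: [595.4, -130.0, 433.3]
tool_pos: [656.4, 34.4, 439.4]
ee_rot: [[-0.102, 0.995, -0.002], [0.995, 0.102, -0.003], [-0.003, -0.002, -1.0]]
finger_gap: 85.6
now [656.4  34.4 439.4] gap 85.6 F [-0.8 -0.   0.5] t 14.82
[-0.05, -0.03, 12.84] [-0.1, 0.2, 0.2]
```

```bash
python3 -m crank '{"increments":[[[1,0,0,4,-0.1,0.2,0.2],[1,-0.05,-0.03,9,-0.1,0.2,0.2],[1,-0.05,-0.03,12.8,-0.1,0.2,0.2],[1,-0.05,-0.03,12.8,-0.1,0.2,0.2],[1,-0.05,-0.03,12.8,-0.1,0.2,0.2]]]}' | sed -n '2,3p'
python3 -m crank '{"increments":[[[-1,0,0,0,0,0,0],[-1,0,0,0,0,0,0],[-1,0,0,0,0,0,0],[-1,0,0,0,0,0,0],[-1,0,0,0,0,0,0]]]}' 40
python3 g.py 656 33.5 311 5.6 0 1
```

```text
tool_pos: [656.6, 31.2, 315.4]
ee_rot: [[-0.095, 0.995, 0.005], [0.996, 0.095, 0.0], [-0.0, 0.005, -1.0]]
clock: 16.08
tool_pos: [656.6, 32.2, 315.1]
ee_rot: [[-0.096, 0.995, 0.006], [0.995, 0.096, 0.001], [0.0, 0.006, -1.0]]
contact_force: [0.9, -0.9, 3.7]
finger_gap: 24.5
gripper_force: 39.4
now [656.6  32.2 315.1] gap 24.5 F [ 0.9 -0.9  3.7] t 16.07
[0.13, -0.05, 0.41] [0.3, -0.0, -0.1]
```

```bash
python3 -m crank '{"increments":[[[-1,0,0,-2,0,0,0],[-1,0,0,-5,0,0,0],[-1,0,0,-9,0,0,0],[-1,0,0,-13,0,0,0],[-1,0,0,-13,0,0,0]]]}' 50
python3 g.py 580 -160 465 5.6 0 1 453.3 -312.8 450 5.6 0 1 453.3 -312.8 365 5.6 0 1
python3 - <<'E'
from h import *
a=[]
for n in("top","side"):
    c=cam(n); o=robot.get_obs(); g=o["tool_pos"]+o["ee_rot"]@[0,0,230]; u,v=map(int,pix(c,g)); print(n,u-40,v-44,"foot",pix(c,o["tool_pos"]+o["ee_rot"]@[0,0,305]).round(1))
    a.append(cv2.resize(np.ascontiguousarray(c["im"][v-44:v+44,u-40:u+40,::-1]),(400,440),interpolation=2))
cv2.imwrite("pics/rod.png",np.hstack(a))
E
```

```text
clock: 16.7
tool_pos: [656.0, 32.1, 450.0]
ee_rot: [[-0.096, 0.995, 0.012], [0.995, 0.096, 0.0], [-0.001, 0.012, -1.0]]
contact_force: [0.9, -1.1, -1.6]
finger_gap: 24.3
gripper_force: 49.4
now [656.   32.1 450. ] gap 24.3 F [ 0.9 -1.1 -1.6] t 16.7
[-18.4, -9.39, -1.59] [0.7, 0.1, -0.1]
[-13.97, -14.1, 1.5] [0.0, 0.0, 0.0]
[0.0, 0.0, 8.5] [-0.0, 0.0, 0.0]
top 319 65 foot [357.3 116.5]
side 334 111 foot [373.8 175.1]
```

View pics/rod.png

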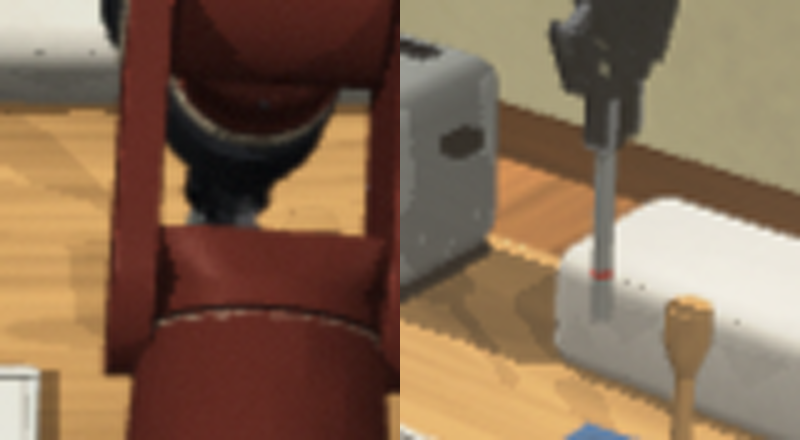

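The held rod hangs straight: the foot is at side (374.4,175.4), predicted (373.8,175.1). The muddler still stands. Next I carry it over the socket.

```bash
python3 -m crank '{"increments":[[[-1,-5,-2.5,-1.2,0.2,0,0],[-1,-10,-5,-1.6,0.4,0,0],[-1,-15,-7.5,-1.6,0.4,0,0],[-1,-18.4,-9.4,-1.6,0.4,0.1,0],[-1,-18.4,-9.4,-1.6,0.4,0.1,0]]]}' | sed -n '2p'
python3 -m crank '{"increments":[[[-1,-4,-4,0.4,0,0,0],[-1,-8,-8,0.8,0,0,0],[-1,-11.5,-11.5,1.2,0,0,0],[-1,-14,-14.1,1.5,0,0,0],[-1,-14,-14.1,1.5,0,0,0]]]}' | sed -n '2,3p'
python3 g.py 453.3 -312.8 370 5.6 0 1
```

```text
tool_pos: [578.5, -162.2, 456.8]
tool_pos: [451.7, -313.6, 442.6]
ee_rot: [[-0.093, 0.996, -0.006], [0.996, 0.093, 0.005], [0.005, -0.006, -1.0]]
now [ 451.7 -313.6  442.6] gap 24.0 F [ 0.4 -0.5 -1.2] t 18.05
[0.02, 0.2, 7.26] [-0.3, -0.3, -0.3]
```

```bash
python3 -m crank '{"increments":[[[-1,0,0.1,3.5,-0.3,-0.1,-0.1],[-1,0.02,0.2,7.4,-0.6,-0.25,-0.3],[-1,0.02,0.2,7.4,-0.6,-0.25,-0.3],[-1,0.02,0.2,7.4,-0.6,-0.25,-0.3],[-1,0.02,0.2,7.4,-0.6,-0.25,-0.3]]]}' | sed -n '2,3p'
cat > ring.py <<'E'
from h import *
o=robot.get_obs();P,Q=o["tool_pos"],o["ee_rot"]
print(P.round(1),Q[:,2].round(4),o["contact_force"].round(1),o["clock"])
for n in("side","top"):
    c=cam(n); g=P+Q@[0,0,305-36]; u,v=pix(c,g); x0,y0=int(u)-12,int(v)-12
    im=c["im"][y0:y0+25,x0:x0+25].astype(int); w=np.clip(im[:,:,0]-np.maximum(im[:,:,1],im[:,:,2])-50,0,None)
    if n=="top" : print("top red",w.sum())
    yy,xx=np.mgrid[0:25,0:25]; s=w.sum()
    if s: 
        m=np.array([x0+.5+(w*xx).sum()/s,y0+.5+(w*yy).sum()/s]); print(n,"ring",m.round(2),"pred",np.round((u,v),2),"at z",at(c,*m,g[2]).round(1),"pred",g.round(1),(w>0).sum())
    # steel shaft centre per row, side
    if n=="side":
        f=P+Q@[0,0,305]; print("foot pred px",pix(c,f).round(1),"mouth px",pix(c,(453.3,-312.8,46)).round(1))
E
python3 ring.py
```

```text
tool_pos: [455.2, -312.5, 373.2]
ee_rot: [[-0.101, 0.995, 0.01], [0.995, 0.101, -0.004], [-0.005, 0.01, -1.0]]
[ 455.2 -312.5  373.2] [ 0.0103 -0.0039 -0.9999] [ 0.7  0.2 -1.9] 18.675
side ring [432.26 250.59] pred [432.46 249.26] at z [ 452.2 -316.2  104.2] pred [ 457.9 -313.5  104.2] 10
foot pred px [431.3 259.6] mouth px [429.3 266.5]
top red 22
top ring [479.68 192.41] pred [478.91 189.71] at z [ 450.3 -315.5  104.2] pred [ 457.9 -313.5  104.2] 3
```

```bash
python3 -m crank '{"increments":[[[-1,-0.08,-0.28,0,0.35,0.2,0],[-1,-0.08,-0.28,0,0.35,0.2,0],[-1,-0.08,-0.28,0,0.35,0.2,0]]]}' >/dev/null; python3 ring.py
```

```text
[ 451.6 -313.5  370.9] [ 0.0012  0.0013 -1.    ] [-1.3 -0.2 -1.3] 19.15
side ring [430.95 252.31] pred [431.16 250.89] at z [ 445.9 -316.1  101.9] pred [ 452.  -313.2  101.9] 8
foot pred px [429.9 261.2] mouth px [429.3 266.5]
top red 15
top ring [486.5  200.57] pred [478.57 191.89] at z [ 427.3 -335.   101.9] pred [ 452.  -313.2  101.9] 4
```

```bash
python3 -m crank '{"increments":[[[-1,0,0.1,0.5,-0.15,0,0],[-1,0,0.1,1.2,-0.15,0,0],[-1,0,0.1,1.9,-0.15,0,0],[-1,0,0.1,2.5,-0.15,0,0],[-1,0,0.1,2.5,-0.15,0,0]]]}' >/dev/null; python3 ring.py
```

```text
[ 452.8 -313.3  345.2] [ 0.0041  0.0017 -1.    ] [ 1.5 -0.2 -0.8] 19.875
side ring [430.94 259.26] pred [430.49 257.91] at z [ 449.3 -316.9   76.2] pred [ 453.9 -312.8   76.2] 8
foot pred px [429.2 268. ] mouth px [429.3 266.5]
top red 27
top ring [486.94 203.72] pred [475.37 192.07] at z [ 420.2 -345.5   76.2] pred [ 453.9 -312.8   76.2] 6
```

```bash
python3 -m crank '{"increments":[[[-1,0,0,0.5,0,0,0],[-1,0,0,1,0,0,0],[-1,0,0,1.5,0,0,0],[-1,0,0,2,0,0,0],[-1,0,0,2,0,0,0]]]}' >/dev/null; python3 ring.py
python3 -m crank '{"increments":[[[-1,0,0,0.3,0,0,0],[-1,0,0,0.6,0,0,0],[-1,0,0,0.6,0,0,0]]]}' >/dev/null; python3 ring.py
```

```text
[ 452.8 -313.2  325.1] [ 0.0038  0.002  -1.    ] [ 2.9 -0.7 -3.1] 20.6
side ring [429.95 265.32] pred [429.71 263.59] at z [ 447.5 -317.2   56.1] pred [ 453.9 -312.6   56.1] 7
foot pred px [428.5 273.5] mouth px [429.3 266.5]
top red 21
top ring [483.93 203.64] pred [472.99 192.75] at z [ 421.8 -344.    56.1] pred [ 453.9 -312.6   56.1] 6
[ 452.9 -313.3  319.6] [ 0.004   0.0016 -1.    ] [ 3.1 -1.1 -3.2] 21.075
side ring [429.75 266.62] pred [429.6  265.13] at z [ 448.4 -316.6   50.6] pred [ 454.  -312.8   50.6] 5
foot pred px [428.4 275. ] mouth px [429.3 266.5]
top red 27
top ring [483.87 203.76] pred [472.43 192.88] at z [ 421.9 -345.8   50.6] pred [ 454.  -312.8   50.6] 6
```

```bash
python3 -m crank '{"increments":[[[-1,0,0,0.15,0,0,0],[-1,0,0,0.15,0,0,0],[-0.2,0,0,0.1,0,0,0],[0.2,0,0,0.1,0,0,0],[0.4,0,0,0.1,0,0,0]]]}' | sed -n '2p;4,5p'; python3 ring.py
python3 -m crank '{"increments":[[[0.4,0,0,-0.5,0,0,0],[0.4,0,0,-3,0,0,0],[0.4,0,0,-7,0,0,0],[0.4,0,0,-12,0,0,0],[0.4,0,0,-12,0,0,0]]]}' | sed -n '2p;4,5p'
python3 -m crank '{"increments":[[[0.4,0,0,-6,0,0,0],[0.4,0,0,-12,0,0,0],[0.4,0,0,-12,0,0,0]]]}' | sed -n '2p;4,5p'
python3 - <<'E'
from h import *
cs={n:cam(n) for n in("side","top")}
for n in cs: cv2.imwrite(f"pics/end_{n}.png",cs[n]["im"][:,:,::-1])
# red ring, side
c=cs["side"]; f=(453.3,-312.8,12.5)
for z,name in((48.5,"ring"),(157.5,"knob")):
    u,v=pix(c,(453.3,-312.8,z)); x0,y0=int(u)-15,int(v)-15; im=c["im"][y0:y0+31,x0:x0+31].astype(int)
    w=(im[:,:,0]-np.maximum(im[:,:,1],im[:,:,2])>50) if name=="ring" else im.max(2)<80
    yy,xx=np.nonzero(w); print(name,"pred",round(u,1),round(v,1),"seen",(xx.mean()+x0+.5).round(1),(yy.mean()+y0+.5).round(1),len(xx))
# changes against the first side picture near bystanders, and spindle red in side
d=np.abs(c["im"].astype(int)-cv2.imread("pics/side0.png")[:,:,::-1]).max(2)
for n,p in dict(tin=(415.6,22.2,45),bowl=(347.8,-279.7,30),mill=(633,-284,60),jar=(533,-166,60),mud=(660,-29,150),dot=(586,375,45),stri=(376,167,45)).items():
    u,v=pix(c,p).astype(int); print(n,u,v,np.median(d[v-4:v+5,u-4:u+5]))
E
```

```text
tool_pos: [452.7, -313.2, 318.8]
contact_force: [-0.3, 0.2, 1.1]
finger_gap: 59.6
[ 452.7 -313.2  318.8] [ 0.0031  0.0018 -1.    ] [-0.3  0.2  1.1] 21.8
side ring [430.27 267.14] pred [429.46 265.43] at z [ 448.3 -318.4   49.8] pred [ 453.5 -312.7   49.8] 5
foot pred px [428.2 275.3] mouth px [429.3 266.5]
top red 48
top ring [483.38 204.4 ] pred [472.31 193.06] at z [ 420.1 -344.6   49.8] pred [ 453.5 -312.7   49.8] 11
tool_pos: [453.0, -313.9, 445.3]
contact_force: [-0.4, -0.0, -0.7]
finger_gap: 59.7
tool_pos: [451.8, -313.5, 565.3]
contact_force: [-0.6, 0.2, 0.1]
finger_gap: 59.7
ring pred 429.4 265.8 seen 422.3 274.2 11
knob pred 433.4 234.1 seen 432.3 234.8 112
tin 330 229 27.0
bowl 398 284 5.0
mill 451 231 21.0
jar 401 231 20.0
mud 389 177 22.0
dot 288 176 31.0
stri 289 218 93.0
```

Run:
```python
import cv2,numpy as np
s=cv2.imread("pics/end_side.png"); 
a=cv2.resize(s[195:295,380:480],(500,500),interpolation=2); b=cv2.resize(s[150:250,270:410],(300,214),interpolation=2); t=cv2.imread("pics/end_top.png"); e=cv2.resize(t[110:250,220:340],(245,286),interpolation=2)
o=np.zeros((500,800,3),np.uint8); o[:,:500]=a; o[:214,500:]=b; o[214:,500:745]=e; cv2.imwrite("pics/final.png",o)
```

```text
(no output)
```

View pics/final.png

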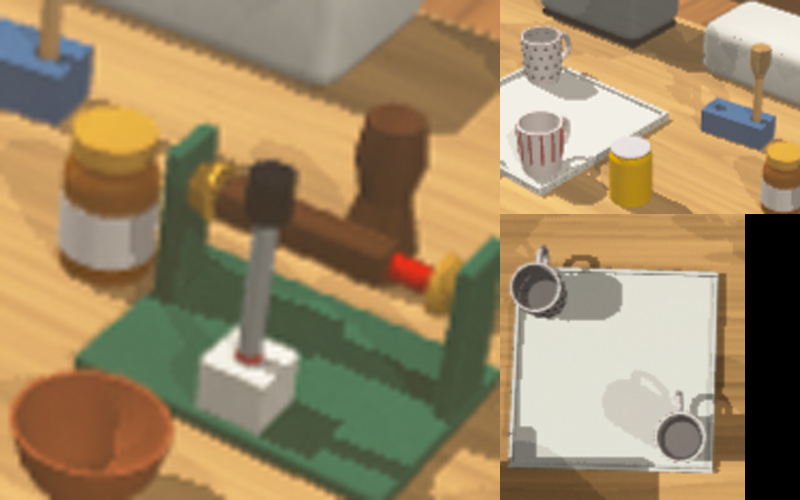

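The picture shows the rod in the white socket with its red ring just above the mouth (crop 250,358), the spindle seated in both cups, and every bystander standing. I'm handing in.

```bash
python3 -c "
from station import robot
print(robot.job_done())"
```

```text
the job is handed in; nothing more can be done
None
```

The spindle is sprung home between the two cups, the guide rod is down in the white socket with its red ring just above the mouth, and the job was handed in at about 23 s with the bystanders still standing in the final pictures; the hand-in gave no verdict.

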